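Wedge up the levelling plate

TASK

Swing the red latch lever out of the way, a quarter turn, until it points square away from the front edge of the hinged aluminium plate, along the green index line, and leave it there. Then take the orange wedge by its upright grip and, with the wedge flat on the desk, slide it thin end first under the middle of the plate's front edge until that edge is lifted just off its two rests, about 3 mm (the edge then stands between the wedge's two black lines). Finish while still gripping the wedge in place, touching nothing else; keep the dish on the plate and leave the bottles undisturbed.

Things in the scene. Friction and masses are not known exactly. Their poses are not given: they have to be found in the camera images.
- stand: low dark steel stand, 170 x 142 mm, fixed, carrying a hinged aluminium plate. Origin on the desk under its middle; +x points from the plate's free front edge (x = -80 mm) to its rear hinge axis (x = +75, z = 17 mm), y to its left, z up. Plate 155 mm long in x, 142 wide, 6 thick; at rest its underside is 14 mm, its top 20 mm above the desk
- mouth (a point): on the desk right below the middle of the plate's front edge; axes as the stand's. The mouth under the edge is bare desk, free 55 mm to either side (then side rails, 8 mm high, with the two round rests, 14 mm high, 10 mm behind the edge)
- plate (a joint): angle of the hinged plate, rad: 0 lying on its rests, grows as the front edge rises (edge lift = 155 mm x angle, so 3 mm is 0.019); the plate falls back by its weight, about 3 N at the front edge
- latch_pivot (a point): upright pivot axis of the red latch lever, on the desk, 17 mm in front of the plate's edge and 57 mm to the right of its middle (stand x = -97, y = -57 mm); axes as the stand's. A tongue with the green index line, 3 mm high, runs 48 mm from it along the stand's -x
- latch (a joint): angle of the red latch lever, rad: 0 lying across the mouth along the stand's +y, grows as it swings outward (counter-clockwise from above); 1.571 is square to the front edge, pointing along the stand's -x over the green line. Stops at 0 and 2.3 only; it stays where it is left (about 1 N at the handle moves it)
- latch_handle (a point): red upright round handle at the end of the latch lever, 14 mm diameter; the point is on its axis 44 mm above the desk, 90 mm from the pivot; its top is 64 mm above the desk. The lever arm below it fills 6 to 14 mm above the desk and blocks the wedge while it lies across the mouth
- wedge: loose orange wedge, 144 x 36 mm, about 0.15 kg. Origin on its flat underside; +x points to the thin nose at x = +70 mm. The ramp is 5 mm high at the nose and rises evenly to 21.5 mm over 110 mm (3 mm in 20 mm); it is 14 mm high 60 mm behind the nose. Two black lines across it, 74 and 96 mm behind the nose, bound the right place of the plate's edge
- wedge_grip (a point): middle of the wedge's upright grip behind the ramp, 42 mm above the underside, 127 mm behind the nose. The grip is 34 mm long (wedge x), 20 mm thick (wedge y, the direction to grasp across), its top 58 mm above the underside; axes as the wedge's
- wedge_nose (a point): the middle of the wedge's thin nose, on its underside; axes as the wedge's
- dish: round dish with red medium, 90 mm diameter, 15 mm high, loose on the plate, its top 35 mm above the desk; origin under its centre. It may ride up with the plate but must not slide more than 20 mm
- oil: small brown bottle with black dropper cap, 28 mm diameter, 70 mm high, bystander; origin under its centre
- stain_red: brown dropper bottle with red cap, 33 mm diameter, 87 mm high, bystander; origin under its centre
- stain_violet: brown dropper bottle with black cap and purple label, 33 mm diameter, 87 mm high, bystander; origin under its centre
There are look-alikes about, which are no part of the job. There is more than one size of the dish; the job needs the larger.

How it is judged:
On the way, in this order (a step that is already met when the one before it is completed fails the run):
1. the latch lever has been swung out square to the plate's front edge (within 10 degrees) (value of joint latch between 1.396 and 1.746 rad), for 0.2 s.
2. the wedge's nose is under the plate's front edge, in the mouth, with the plate still lying on its rests (x of wedge_nose in the frame of stand between -0.075 and 0 m and y of wedge_nose in the frame of stand between -0.037 and 0.037 m and value of joint plate below 0.006 rad), for 0.1 s.
At the end, for the whole second after the job is handed in: the wedge alone, flat on the desk, within 37 mm of the centre line and gripped (over 2 N), holds the plate edge 1.5 to 5.5 mm off its rests, still; latch square within 10 degrees; robot touches neither stand, plate, latch nor dish; dish shifted under 20 mm (all of step 1 and value of joint plate between 0.0097 and 0.0355 rad and velocity of joint plate between -0.02 and 0.02 rad/s and y of wedge_nose in the frame of stand between -0.037 and 0.037 m and height (world z) of wedge between -0.003 and 0.004 m and angle between wedge's own z axis and vertical below 0.07 rad and contact force between wedge and stand above 0.5 N and contact force between the fingers and wedge above 2 N and contact force between each of the fingers, the arm and stand below 0.3 N and contact force between the fingers and dish below 0.3 N and distance of dish from where it was at the start of the episode below 0.02 m); the arm keeps its last pose, push and grip.
It fails at once if the plate is lifted more than 9 mm at its front edge (value of joint plate above 0.058 rad).
It fails at once if the plate is lifted by the robot itself (value of joint plate above 0.0097 rad and contact force between any of the fingers, the arm and stand above 1 N).
It fails at once if the dish slides more than 20 mm (distance of dish from where it was at the start of the episode above 0.02 m).
It fails at once if a bottle standing by is moved more than 20 mm (distance of any of oil, stain_red, stain_violet from where it was at the start of the episode above 0.02 m).
It also fails if it takes over 54 s, if anything falls off the work surface, if the arm or the gripper's body presses on something with over 40 N, if the wrist force passes 120 N, or if a joint passes its speed limit or range.

ROBOT

A 6-joint arm with a two-finger parallel gripper is mounted at the origin on a cart in front of the work surface, level with it; the furniture and walls round the work are solid. World frame = base frame: x ahead of the robot, y to its left, z up, the work surface at z = 0. Lengths are in m, angles in rad, forces in N, time in s.
With the tool pointing down it reaches from about 0.375 to 0.925 m from the base axis. Payload 5.7 kg.
Tool frame: the origin (TCP) lies midway between the tips of the shut fingers; the grasp point (between the pads) lies 19 mm behind it; z points along the fingers, y is the line along which they close (so a half turn about z gives the same grasp; the last joint's range is limited). The gripper opens to 85 mm and grips with 20 to 120 N. Pads are 22 mm wide; open, the fingers measure 114 mm over their backs; the gripper's body (76 mm by 85 mm) begins 54 mm behind the grasp point. The pads swing forward as they close: fully open they stand 13 mm farther back than shut.
Start: joints at [-1.241, 0.359, 1.51, -0, 1.272, -0.115], TCP at [0.258, -0.542, 0.231] pointing down, gripper open.
Joint ranges: [-2.97, 2.97], [-1.01, 2.36], [0.21, 2.38], [-0.96, 4.11], [0.2, 2.71], [-2.98, 2.98]. Speed limits (rad/s): [2.39, 2.39, 3.14, 3.14, 3.14, 3.14].

INTERFACE

Orientations are given as a unit quaternion [x, y, z, w].
In Python, from rig import arm gives the robot as it stands.
- The arm moves only by the shell command python3 -m crank 'ROWS' [OPENING] [FORCE]. ROWS is JSON, a list of rows, each a list of 6 numbers: the shift along the world's x, y, z in mm, then the turn, a rotation vector about the world's x, y, z in degrees. A call has 1 to 12 rows; each row is the pose to reach, as a shift and turn from the pose commanded when the call began; what a row does not reach only later rows make up. A row lasts 1/10 s, in which the tool goes at most 50 mm and 8.59 degrees, less where a joint would pass 70% of its speed; a pose out of reach is approached as far as the arm can. A call with a gripper value outside its range is refused whole. OPENING is the closure in counts, from 0 (fully open) to 255 (shut), set as the call begins (- or left out, the last holds). The fingers move at their own pace and stop on an object; FORCE is the grip in N (left out, the last holds). Time passes only in rows, so rows that repeat a pose let the fingers close. It gives the time, the measured TCP pose, the force, the opening and the grip force at its end, in the units of the state.
- arm.get_state(): the state, without advancing time (a new reading comes with each control period).
- arm.capture(name): name is "side" or "top" or "wrist"; returns a dict with "frame" (420x560x3 uint8, red, green, blue), "fx", "fy", "cx", "cy" (pixels), "cam_to_world" (4x4, takes a point from camera to world coordinates). Camera axes: x right, y down, z forward; pixel columns grow to the right and rows downward; lengths in m; the calibration is good to about 2 mm. A picture is of the moment at which its call begins. There is no depth.
- arm.sign_off(): hands the job in; it is judged then, once.
The state is a dict: "t": time; "joint_pos": joint angles; "joint_vel": joint speeds; "effort": joint torques, N m; "eef_pos": TCP position; "tool_rot": TCP orientation; "force": force on the tool from outside, world axes, zero at the start; "ft_torque": the same for the moment, N m; "finger_gap": finger opening in m; "gripper_force": force on a finger pad.
Only numpy, scipy, OpenCV 4.12 (cv2) and the standard library are available. Lean on these libraries where they do the work, as an engineer would, in place of code of your own. Each camera call takes 0.05 s, during which the arm holds its last target. There are 200 camera calls.

## Working session

There is one attempt and no reset: what is moved stays moved. The work goes in short steps, Python scripts to look and compute and a shell command to move; the robot and the scene stay as the last step left them, time stands still between calls to the robot, and variables do not carry over. Pictures are saved under pics/ and viewed, at most 13 in all, crops included, and the job is handed in when it is done.

```bash
mkdir -p pics; ls; cat > h.py <<'E'
import numpy as np,cv2,json
from rig import arm
def cap(n,fn=None):
    c=arm.capture(n); f=np.array(c["frame"]); c["frame"]=f
    if fn: cv2.imwrite("pics/"+fn,f[:,:,::-1])
    return c
def ray(c,u,v):
    M=np.array(c["cam_to_world"]);d=M[:3,:3]@np.array([(u-c["cx"])/c["fx"],(v-c["cy"])/c["fy"],1]);return M[:3,3],d
def onz(c,u,v,z):
    o,d=ray(c,u,v);return o+d*(z-o[2])/d[2]
def proj(c,p):
    M=np.array(c["cam_to_world"]);q=M[:3,:3].T@(np.array(p)-M[:3,3]);return np.array([c["fx"]*q[0]/q[2]+c["cx"],c["fy"]*q[1]/q[2]+c["cy"]])
E
python3 - <<'E'
from h import *
import pickle
a=cap("top","top0.png");b=cap("side","side0.png")
pickle.dump((a,b),open("c0.pkl","wb"))
for c in (a,b):print(c["fx"],c["cx"],c["cy"],np.round(c["cam_to_world"],3).tolist())
E
```

```text
pics
409.8979193345023 272.4015491424932 211.26967742798521 [[-0.001, -0.999, 0.053, 0.497], [-1.0, 0.001, -0.0, 0.058], [0.0, -0.053, -0.999, 0.963], [0.0, 0.0, 0.0, 1.0]]
497.8688477680957 279.484026623921 209.77704647987073 [[-0.931, -0.152, 0.331, 0.209], [-0.364, 0.425, -0.829, 0.936], [-0.015, -0.892, -0.451, 0.533], [0.0, 0.0, 0.0, 1.0]]
```

View pics/top0.png

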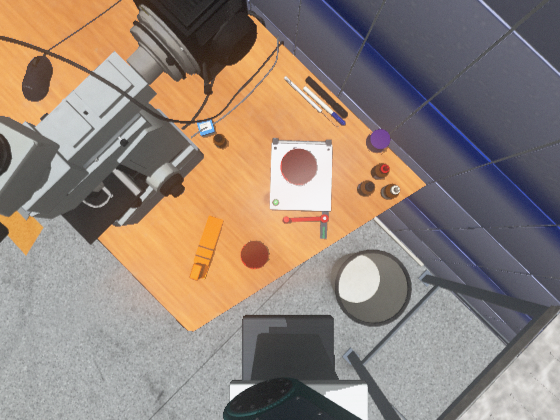

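View pics/side0.png

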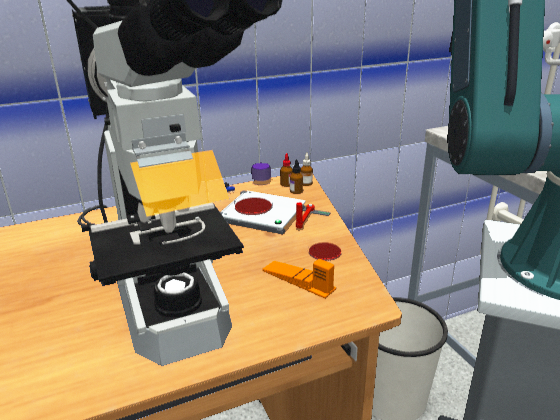

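The top view shows the plate at cols 270–331, rows 140–211, with its front edge at the bottom and the big dish on it at (299,166). The red handle is at (285,219), the latch pivot and green tongue at (323,218–238), and the wedge grip at (196,270) with its nose at about (216,218).

Possible mix-ups:
- **Dish:** large on the plate (299,166), small on the desk (255,255). The job needs the one on the plate.
- **Red things:** latch handle (285,219), red bottle cap (383,170). I take the handle.
- **Orange things:** wedge (207,248), orange filter of the microscope (20,233). I take the wedge.
- **Bottles:** (220,141), (366,187), (382,171), (391,191). I touch none of them.

```bash
cat > m.py <<'E'
from h import *
import pickle
a,b=pickle.load(open("c0.pkl","rb"))
def mask(c,lo,hi,box):
    h=cv2.cvtColor(c["frame"],cv2.COLOR_RGB2HSV);m=cv2.inRange(h,lo,hi);k=np.zeros_like(m);x0,y0,x1,y1=box;k[y0:y1,x0:x1]=m[y0:y1,x0:x1]
    n,l,s,ce=cv2.connectedComponentsWithStats(k);i=1+np.argmax(s[1:,4]);return (l==i).astype(np.uint8),s[i]
def rect(m):
    p=np.argwhere(m)[:,::-1].astype(np.float32);r=cv2.minAreaRect(p);return r,cv2.boxPoints(r)
if __name__=="__main__":
    m,s=mask(a,(0,0,190),(180,60,255),(255,130,345,220));m=cv2.fillPoly(m.copy(),[cv2.convexHull(np.argwhere(m)[:,::-1].astype(np.int32))],1)
    r,bx=rect(m);print("plate",r);P=np.array([onz(a,*p,.02) for p in bx]);print(P.round(4),[np.linalg.norm(P[i]-P[i-1]).round(4) for i in range(4)])
    m,s=mask(a,(5,200,170),(16,255,255),(180,205,235,290));r,bx=rect(m);print("wedge",r,s);W=np.array([onz(a,*p,.01) for p in bx]);print(W.round(4),[np.linalg.norm(W[i]-W[i-1]).round(4) for i in range(4)])
    for z in (0,.058):print(z,[onz(a,*p,z).round(4) for p in bx])
    m,s=mask(a,(0,170,90),(6,255,255),(275,205,335,228));r,bx=rect(m);print("latch",r,s)
    c1=cv2.resize(a["frame"][130:290,180:340],(600,600),interpolation=cv2.INTER_CUBIC)
    cv2.imwrite("pics/crop0.png",c1[:,:,::-1])
    c1=cv2.resize(b["frame"][180:310,220:350],(600,600),interpolation=cv2.INTER_CUBIC)
    cv2.imwrite("pics/crop1.png",c1[:,:,::-1])
E
python3 m.py
```

```text
plate ((300.4999694824219, 175.49996948242188), (60.99999237060547, 68.99998474121094), 0.0)
[[ 0.5493  0.0634  0.02  ]
 [ 0.7099  0.0633  0.02  ]
 [ 0.7097 -0.0785  0.02  ]
 [ 0.5491 -0.0771  0.02  ]] [np.float64(0.1405), np.float64(0.1606), np.float64(0.1417), np.float64(0.1606)]
wedge ((210.73300170898438, 231.6788330078125), (14.153173446655273, 29.460683822631836), 17.52556800842285) [201 216  19  30 227]
[[0.472  0.2268 0.01  ]
 [0.5372 0.2067 0.01  ]
 [0.5272 0.1753 0.01  ]
 [0.4622 0.1955 0.01  ]] [np.float64(0.0329), np.float64(0.0682), np.float64(0.033), np.float64(0.0681)]
0 [array([0.4718, 0.2286, 0.    ]), array([0.5376, 0.2083, 0.    ]), array([0.5275, 0.1765, 0.    ]), array([0.4618, 0.1969, 0.    ])]
0.058 [array([0.4733, 0.2183, 0.058 ]), array([0.5351, 0.1992, 0.058 ]), array([0.5257, 0.1694, 0.058 ]), array([0.4639, 0.1885, 0.058 ])]
latch ((322.2205810546875, 218.63235473632812), (8.574929237365723, 6.002450466156006), 30.963756561279297) [317 215  11   7  22]
```

View pics/crop0.png

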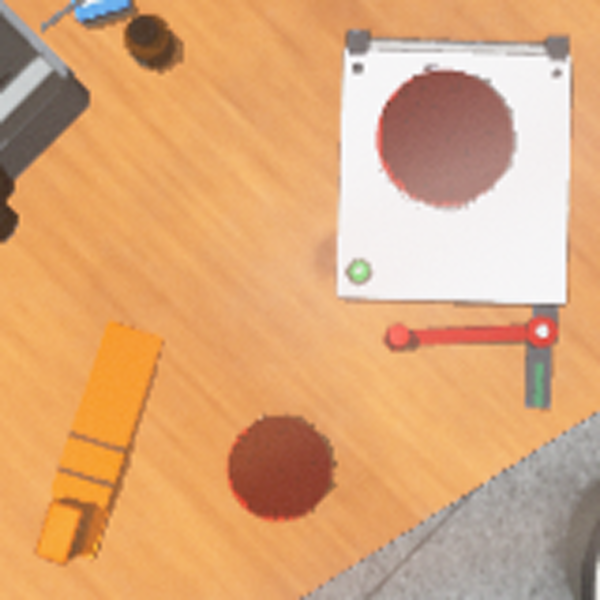

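View pics/crop1.png

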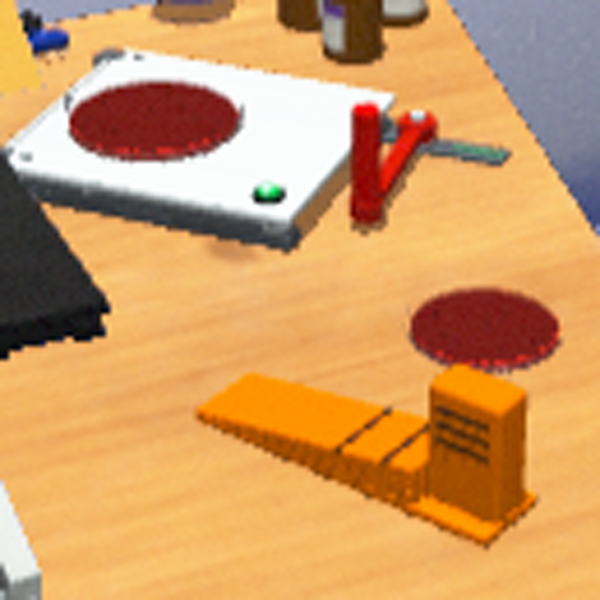

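The crops confirm the choices. The latch handle top is at crop (399,334), the pivot at (541,330), and the plate's front corners at (338,297) and (567,304). The wedge nose is at (107–163, 322–342) with its grip top centred at (62,530). The dish on the desk is clearly the smaller one.

```bash
python3 - <<'E'
from m import *
T=lambda u,v,z:onz(a,180+(u+.5)/3.75-.5,130+(v+.5)/3.75-.5,z)
S=lambda u,v,z:onz(b,220+u*130/600-.5,180+v*130/600-.5,z)
fl,fr,rl,rr=[T(u,v,.02) for u,v in((338,297),(567,304),(345,52),(571,52))]
d=(fl-fr);yaw=np.arctan2(-d[0],d[1]);d2=rl-fl;print("corners",fl,fr,np.linalg.norm(d),"yaw",np.degrees(yaw),np.degrees(np.arctan2(d2[1],d2[0])),"side",S(395,95,.02),S(293,235,.02))
pv=T(541,330,.018);hd=T(399,334,.064);print("pivot",pv,"handle",hd,np.linalg.norm((pv-hd)[:2]),"side handle",S(366,104,.064),"side base",S(368,215,.006))
mid=(fl+fr)/2;x=np.array([np.cos(yaw),np.sin(yaw)]);y=np.array([-x[1],x[0]]);print("mid",mid,"pivot in mid",(pv-mid)[:2]@x,(pv-mid)[:2]@y)
g=[T(u,v,.058) for u,v in((56,499),(85,506),(66,564),(36,553))];print("grip",np.mean(g,0),[np.linalg.norm(g[i]-g[i-1]) for i in range(4)])
n=[T(107,322,.005),T(163,342,.005)];print("nose",np.mean(n,0),np.linalg.norm(n[0]-n[1]))
nn=np.mean(n,0)-np.mean(g,0);print("axis deg",np.degrees(np.arctan2(nn[1],nn[0])),np.linalg.norm(nn[:2]))
print("side grip top",np.mean([S(u,v,.058) for u,v in((463,366),(526,385),(495,412),(432,382))],0),"nose",S(223,393,.004),S(250,373,.005),S(195,411,.003))
print("desk dish",T(280,467,.015), "desk edge",T(302,600,0),T(600,411,0))
s=arm.get_state();print(s["eef_pos"],s["tool_rot"],s["finger_gap"])
E
```

```text
corners [0.5519644  0.06394404 0.02      ] [ 0.54750165 -0.07668498  0.02      ] 0.14069981938775547 yaw -1.817624153671501 -1.6791035400185073 side [ 0.54738506 -0.07406485  0.02      ] [0.54388205 0.08117927 0.02      ]
pivot [ 0.53161737 -0.06084604  0.018     ] handle [0.52767272 0.02801654 0.064     ] 0.08895008299811996 side handle [0.52798943 0.02626654 0.064     ] side base [0.52638476 0.02748244 0.006     ]
mid [ 0.54973302 -0.00637047  0.02      ] pivot in mid -0.016378668077168146 -0.055022752738815954
grip [0.4131582  0.22594506 0.058     ] [np.float64(0.03338700053805517), np.float64(0.017494132383281197), np.float64(0.035382008222204664), np.float64(0.0187121298226346)]
nose [0.53113503 0.19057883 0.005     ] 0.03714746707281912
axis deg -16.687295211900185 0.12316371434985204
side grip top [0.41139875 0.22958449 0.058     ] nose [0.5333104  0.19105417 0.004     ] [0.52785862 0.17426826 0.005     ] [0.53962393 0.20618376 0.003     ]
desk dish [0.44775306 0.09966479 0.015     ] desk edge [0.36472886 0.08656562 0.        ] [ 0.48159805 -0.09959067  0.        ]
[ 0.25797695 -0.54104293  0.23052783] [ 9.75372515e-01  2.20562366e-01 -7.06505445e-05 -8.33408627e-04] 0.08528642377282851
```

```bash
python3 -m crank '[[20,45,0,0,0,-3],[40,90,0,0,0,-6],[60,135,0,0,0,-9],[80,180,0,0,0,-12],[105,225,0,0,0,-15],[130,270,0,0,0,-18],[150,315,0,0,0,-21],[175,360,0,0,0,-24],[195,405,0,0,0,-25.5],[215,450,0,0,0,-25.5],[240,495,0,0,0,-25.5],[255,535,0,0,0,-25.5]]' 0 30 && python3 -c "
from h import *
s=arm.get_state();print(s['joint_pos'],s['tool_rot'])"
```

```text
t: 1.3
eef_pos: [0.5142, -0.0045, 0.2312]
tool_rot: [1.0, 0.0, 0.0, 0.0]
force: [0.8, -1.0, -0.1]
finger_gap: 0.0852
gripper_force: 0.0
[-1.43146996e-01  2.35231079e-01  1.69319248e+00  8.61632872e-05
  1.21255436e+00  1.42745695e+00] [9.99999949e-01 8.10956592e-05 3.09980445e-04 3.94001494e-06]
```

```bash
python3 -m crank '[[15,33,-20,0,0,0],[15,33,-60,0,0,0],[15,33,-100,0,0,0],[15,33,-135,0,0,0],[15,33,-165,0,0,0],[15,33,-190,0,0,0],[15,33,-204,0,0,0],[15,33,-204,0,0,0]]' 0 30; python3 -c "
from h import *
cap('wrist','w1.png')"
```

```text
t: 2.1
eef_pos: [0.5261, 0.0266, 0.0251]
tool_rot: [1.0, -0.0, -0.002, -0.0]
force: [0.4, -0.0, 0.1]
finger_gap: 0.0856
gripper_force: 0.0
```

View pics/w1.png

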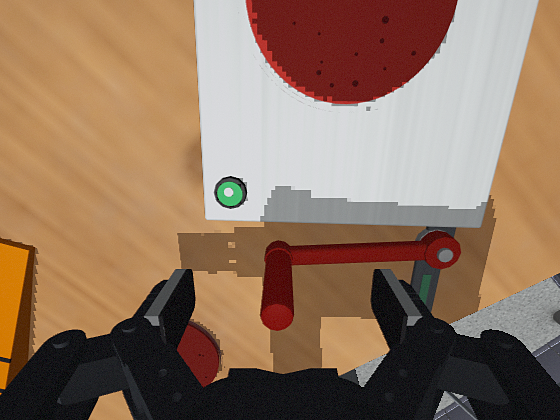

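The wrist view shows the handle top at (277,315), between the pads (192 to 372), with nothing else between them. I'm closing.

```bash
python3 -m crank '[[0,0,0,0,0,0],[0,0,0,0,0,0],[0,0,0,0,0,0],[0,0,0,0,0,0],[0,0,0,0,0,0],[0,0,0,0,0,0],[0,0,0,0,0,0],[0,0,0,0,0,0]]' 255 25; python3 - <<'E'
import numpy as np
# handle arc from 3.7deg latch angle; stand yaw -1.8
p=np.array([.5309,-.0628]);f=lambda t:p+.09*np.array([np.cos(np.radians(88.2+t)),np.sin(np.radians(88.2+t))])
s=f(3);print(s)
for t in np.linspace(3,90,11)[1:]:print(t,((f(t)-s)*1000).round(1))
E
```

```text
t: 2.95
eef_pos: [0.5283, 0.0289, 0.0279]
tool_rot: [1.0, -0.001, 0.0, -0.002]
force: [-1.1, 13.6, 5.2]
finger_gap: 0.0134
gripper_force: 28.2
[0.52901518 0.02718026]
11.7 [-13.6  -1.3]
20.4 [-26.8  -4.7]
29.099999999999998 [-39.4 -10. ]
37.8 [-51.  -17.2]
46.5 [-61.4 -26. ]
55.199999999999996 [-70.4 -36.3]
63.89999999999999 [-77.7 -47.9]
72.6 [-83.1 -60.4]
81.3 [-86.6 -73.6]
90.0 [-88.1 -87.2]
```

```bash
python3 -m crank '[[0,2,0,0,0,0],[-13,1,0,0,0,0],[-26,-3,0,0,0,0],[-39,-8,0,0,0,0],[-51,-15,0,0,0,0],[-61,-24,0,0,0,0],[-70,-34,0,0,0,0],[-78,-46,0,0,0,0],[-83,-58,0,0,0,0],[-87,-72,0,0,0,0],[-88,-85,0,0,0,0],[-88,-85,0,0,0,0]]'; python3 - <<'E'
from h import *
c=cap("top");cap("wrist","w2.png")
E
```

```text
t: 4.15
eef_pos: [0.4363, -0.0589, 0.0272]
tool_rot: [1.0, -0.0, -0.003, -0.0]
force: [-7.3, 0.9, 9.5]
finger_gap: 0.013
gripper_force: 28.9
```

```bash
python3 -m crank '[[0,0,0,0,0,0],[0,0,0,0,0,0],[0,0,0,0,0,0],[0,0,0,0,0,0],[0,0,0,0,0,0],[0,0,30,0,0,0],[0,0,70,0,0,0],[0,0,110,0,0,0],[0,0,140,0,0,0],[0,0,140,0,0,0]]' 0; python3 - <<'E'
from h import *
c=cap("wrist","w2.png")
E
```

```text
t: 5.25
eef_pos: [0.4432, -0.0594, 0.1711]
tool_rot: [1.0, 0.0, 0.004, 0.001]
force: [1.2, 0.4, -0.1]
finger_gap: 0.0853
gripper_force: 0.0
```

View pics/w2.png

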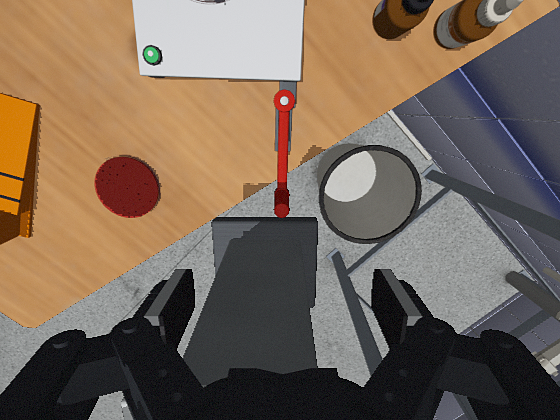

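The wrist view shows the pivot at (285,100) and the handle base at (282,212). The lever lies over the tongue, within a degree of square to the plate edge ((138,76) to (301,81)). Next is the wedge.

```bash
python3 -m crank '[[-4,40,0,0,0,-3],[-9,85,0,0,0,-6],[-14,130,0,0,0,-9],[-19,175,0,0,0,-12],[-24,220,0,0,0,-15],[-29,260,0,0,0,-16.7],[-32,287,0,0,0,-16.7],[-32,287,-40,0,0,-16.7],[-32,287,-70,0,0,-16.7],[-32,287,-70,0,0,-16.7]]' 0; python3 - <<'E'
from h import *
c=cap("wrist","w3.png");s=arm.get_state();print(s["joint_pos"])
p=s["eef_pos"]
for z in (0.058,):print(proj(c,[.4115,.2275,z]),proj(c,[p[0],p[1],z]))
E
```

```text
t: 6.3
eef_pos: [0.4037, 0.2271, 0.0929]
tool_rot: [0.989, -0.145, -0.004, 0.002]
force: [-0.8, -0.9, 0.2]
finger_gap: 0.0856
gripper_force: 0.0
[3.62598440e-01 3.55562823e-01 1.94175443e+00 8.92933125e-05
 8.51513696e-01 2.22471414e+00]
[276.96469655 232.81672798] [279.88884184 241.5429181 ]
```

View pics/w3.png

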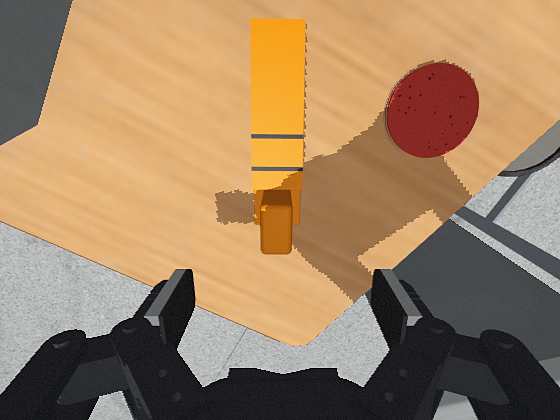

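```bash
python3 - <<'E'
from h import *
c=cap("wrist");print(np.round(c["cam_to_world"],3).tolist(),arm.get_state()["eef_pos"])
for z in(.058,.04):print(z,[onz(c,u,v,z).round(4) for u,v in((261,192),(292,192),(261,252),(292,252))])
print("nose",onz(c,278,18,.005),onz(c,251,18,.005),onz(c,305,18,.005),"line74",onz(c,277,136,.016),"line96",onz(c,277,169,.0194))
E
```

```text
[[-0.286, -0.907, -0.309, 0.485], [-0.958, 0.272, 0.087, 0.204], [0.005, 0.321, -0.947, 0.237], [0.0, 0.0, 0.0, 1.0]] [0.40690833 0.22790962 0.0962665 ]
0.058 [array([0.4405, 0.2296, 0.058 ]), array([0.4352, 0.2117, 0.058 ]), array([0.4025, 0.2418, 0.058 ]), array([0.3968, 0.2228, 0.058 ])]
0.04 [array([0.4361, 0.2322, 0.04  ]), array([0.4302, 0.2125, 0.04  ]), array([0.3943, 0.2457, 0.04  ]), array([0.388 , 0.2247, 0.04  ])]
nose [0.53674447 0.19021549 0.005     ] [0.54178102 0.20717248 0.005     ] [0.53170408 0.17324554 0.005     ] line74 [0.46558629 0.21244004 0.016     ] line96 [0.4439054  0.21900217 0.0194    ]
```

Grip is centred on column 276 between the pads, nose and black lines agree with the given sizes, and yaw matches. I'm descending.

```bash
python3 -m crank '[[3,-1,-20,0,0,0],[3,-1,-40,0,0,0],[3,-1,-58,0,0,0],[3,-1,-70,0,0,0],[3,-1,-76,0,0,0],[3,-1,-76,0,0,0],[3,-1,-76,0,0,0]]' 0 && python3 -m crank '[[0,0,0,0,0,0],[0,0,0,0,0,0],[0,0,0,0,0,0],[0,0,0,0,0,0],[0,0,0,0,0,0],[0,0,0,0,0,0],[0,0,0,0,0,0],[0,0,0,0,0,0]]' 255 60
```

```text
t: 7.1
eef_pos: [0.4119, 0.2276, 0.0221]
tool_rot: [0.989, -0.145, 0.001, -0.0]
force: [-0.4, 0.7, 0.9]
finger_gap: 0.0853
gripper_force: 0.0
t: 7.9
eef_pos: [0.4113, 0.2275, 0.0215]
tool_rot: [0.989, -0.145, 0.0, -0.0]
force: [-1.3, 0.0, 5.8]
finger_gap: 0.0194
gripper_force: 59.1
```

```bash
python3 -m crank '[[0,0,15,0,0,0],[0,0,35,0,0,0],[-3,-30,45,0,0,2],[-6,-65,45,0,0,4],[-8,-100,45,0,0,7],[-10,-135,45,0,0,10],[-12,-170,45,0,0,13],[-14,-205,45,0,0,14.9],[-14,-225,45,0,0,14.9],[-14,-230,45,0,0,14.9],[-14,-230,45,0,0,14.9],[-14,-230,45,0,0,14.9]]'; python3 - <<'E'
from h import *
c=cap("wrist","w4.png");t=cap("top","t4.png");s=arm.get_state();print(s["eef_pos"],s["tool_rot"],s["joint_pos"])
cv2.imwrite("pics/w4b.png",np.hstack([c["frame"][:,60:500],cv2.resize(t["frame"][190:320,230:345],(355,400))[:, :355] if 0 else cv2.resize(t["frame"][190:325,230:345],(358,420))])[:,:,::-1])
E
```

```text
t: 9.1
eef_pos: [0.3969, -0.0019, 0.0661]
tool_rot: [1.0, -0.016, -0.0, -0.0]
force: [0.4, -0.1, -1.1]
finger_gap: 0.0195
gripper_force: 59.0
[ 0.39698712 -0.00168429  0.06618423] [ 9.99883578e-01 -1.52571225e-02 -1.52819070e-04 -1.66730764e-04] [-1.78947833e-01  3.33392070e-01  2.11418293e+00  4.36310958e-04
  6.94373593e-01  1.42202859e+00]
```

View pics/w4b.png

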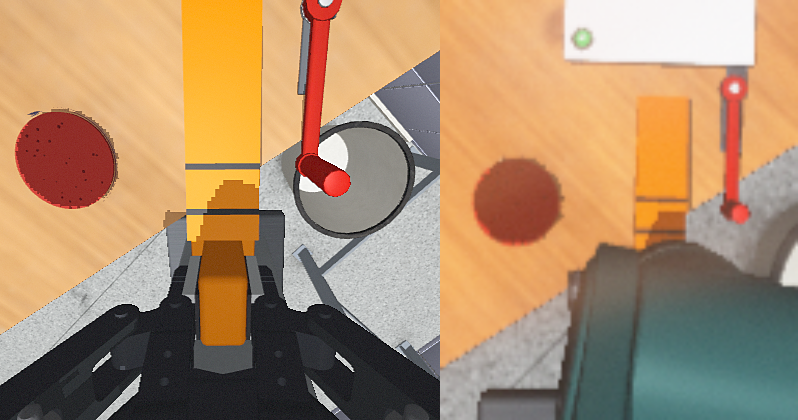

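The wedge is held, its nose clear of the plate, and the lever is still over the tongue (pivot at (734,88), handle top (739,212) in the right half). Next I'm measuring the nose, wedge yaw and latch angle.

```bash
python3 - <<'E'
from m import *
c=cap("top")
hsv=cv2.cvtColor(c["frame"],cv2.COLOR_RGB2HSV)
s_=(420/135);W=lambda u,v,z:onz(c,230+(u-440+.5)/(358/115)-.5,190+(v+.5)/s_-.5,z)
pv=W(734,88,.018);hd=W(739,212,.064);d=(hd-pv)[:2];ang=np.degrees(np.arctan2(d[1],d[0]));print("latch",pv,hd,np.linalg.norm(d),"deg",(ang%360)-88.2)
n1,n2=W(637,97,.049),W(690,97,.049);print("nose",n1,n2)
m,st=mask(c,(5,200,170),(16,255,255),(285,215,318,275));ys,xs=np.nonzero(m);print(st)
for v in range(st[1],st[1]+st[3],4):
    r=xs[ys==v];z=.045+.005+.15*(v-st[1])*.00225; print(v,onz(c,r.min()-.5,v,z)[:2].round(4),onz(c,r.max()+.5,v,z)[:2].round(4))
E
```

```text
latch [ 0.53089456 -0.06130611  0.018     ] [ 0.44220614 -0.05831854  0.064     ] 0.08873872347203099 deg 89.87065384607037
nose [0.52340052 0.01212491 0.049     ] [ 0.52335798 -0.02582721  0.049     ]
[293 231  16  20 144]
231 [ 0.5007 -0.0179] [ 0.5007 -0.0201]
235 [0.4919 0.0133] [ 0.4919 -0.0222]
239 [0.4831 0.0134] [ 0.483 -0.022]
243 [0.4743 0.0135] [ 0.4742 -0.0218]
247 [ 0.4655 -0.0172] [ 0.4655 -0.0217]
```

```bash
python3 -m crank '[[0,0,-15,0,0,0],[0,0,-30,0,0,0],[0,0,-40,0,0,0],[0,0,-43,0,0,0],[0,0,-43,0,0,0],[15,0,-43,0,0,0],[30,-1,-43,0,0,0],[45,-1,-43,0,0,0],[60,-2,-43,0,0,0],[60,-2,-45,0,0,0],[60,-2,-45,0,0,0],[60,-2,-45,0,0,0]]'; python3 - <<'E'
from h import *
c=cap("side","s5.png");t=cap("wrist")
cv2.imwrite("pics/s5c.png",np.hstack([cv2.resize(c["frame"][170:270,220:340],(400,333)),cv2.resize(t["frame"],(400,333))])[:,:,::-1])
E
```

```text
t: 10.45
eef_pos: [0.4567, -0.0044, 0.0215]
tool_rot: [1.0, -0.016, 0.0, -0.0]
force: [2.1, 0.1, 0.9]
finger_gap: 0.0191
gripper_force: 59.4
```

View pics/s5c.png

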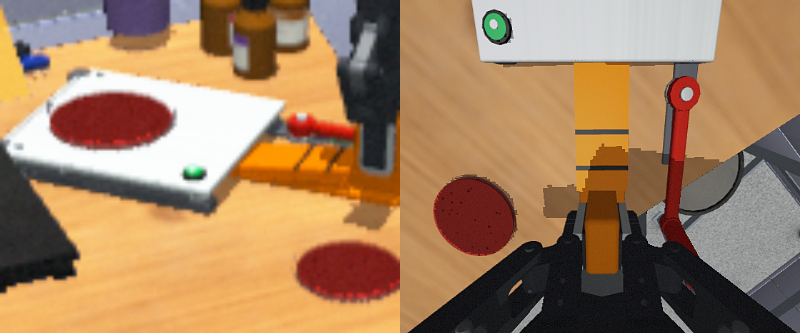

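The wedge nose is under the plate's middle with the plate still down. In the right half the wedge is at cols 575–628 of the edge 480–715, and its lines at rows 131 and 168 are still outside. The lever is untouched. I'm sliding further, slowly.

```bash
python3 -m crank '[[8,0,0,0,0,0],[16,0,0,0,0,0],[24,-1,0,0,0,0],[30,-1,0,0,0,0],[36,-1,0,0,0,0],[40,-1,0,0,0,0],[43,-1,0,0,0,0],[46,-1,0,0,0,0],[46,-1,0,0,0,0],[46,-1,0,0,0,0]]'; python3 - <<'E'
from h import *
c=cap("side");t=cap("wrist")
cv2.imwrite("pics/s6c.png",np.hstack([cv2.resize(c["frame"][180:260,230:326],(400,333),interpolation=cv2.INTER_CUBIC),cv2.resize(t["frame"][60:360,100:460],(400,333))])[:,:,::-1])
E
```

```text
t: 11.55
eef_pos: [0.4848, -0.004, 0.021]
tool_rot: [1.0, -0.015, -0.016, -0.001]
force: [-35.1, -3.5, 46.6]
finger_gap: 0.0195
gripper_force: 66.7
```

View pics/s6c.png

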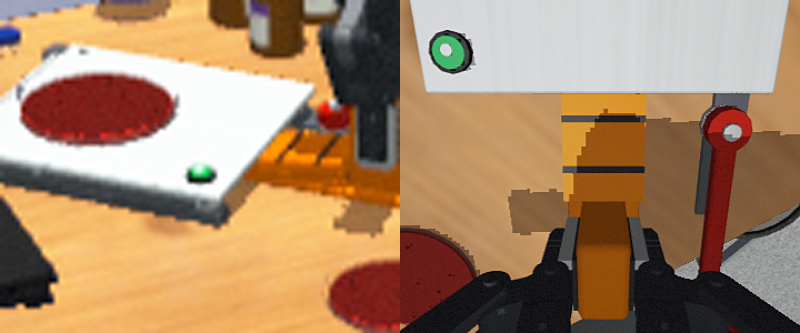

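It pushes with 35 N in x and 46 N down. The nose seems jammed onto the desk just at edge contact, and the tool has pitched 1.8° nose-down. I'm backing off, then checking the forces.

```bash
python3 -m crank '[[-15,0,0,0,0,0],[-25,0,1,0,0,0],[-25,0,1,0,0,0],[-25,0,1,0,0,0]]'; python3 -m crank '[[0,0,1,0,-0.5,0],[0,0,1,0,-0.5,0],[0,0,1,0,-0.5,0]]';python3 - <<'E'
from h import *
t=cap("wrist");s=arm.get_state();print(s["eef_pos"],s["force"],s["ft_torque"])
c=cap("side");cv2.imwrite("pics/s7.png",c["frame"][:,:,::-1])
E
```

```text
t: 12.05
eef_pos: [0.4766, -0.0054, 0.0217]
tool_rot: [1.0, -0.016, -0.002, -0.0]
force: [-2.7, 0.5, -3.7]
finger_gap: 0.0197
gripper_force: 59.6
t: 12.35
eef_pos: [0.478, -0.0056, 0.023]
tool_rot: [1.0, -0.016, 0.004, -0.0]
force: [-2.6, 0.4, -4.8]
finger_gap: 0.0195
gripper_force: 59.5
[ 0.47809609 -0.00556065  0.02308848] [-3.26989732 -0.69724296 -4.10156812] [0.05368904 0.65715773 0.03233843]
```

```bash
python3 -m crank '[[3,0,0,0,0,0],[6,0,0,0,0,0],[9,0,0,0,0,0],[9,0,0,0,0,0],[9,0,0,0,0,0]]'; python3 -m crank '[[3,0,0,0,0,0],[6,0,0,0,0,0],[9,0,0,0,0,0],[9,0,0,0,0,0],[9,0,0,0,0,0]]'
```

```text
t: 12.95
eef_pos: [0.4884, -0.0057, 0.0235]
tool_rot: [1.0, -0.016, 0.005, -0.0]
force: [-0.2, 0.2, -4.8]
finger_gap: 0.0194
gripper_force: 59.5
t: 13.45
eef_pos: [0.4969, -0.0056, 0.0234]
tool_rot: [1.0, -0.016, 0.005, -0.0]
force: [-1.1, -0.3, -3.3]
finger_gap: 0.0194
gripper_force: 59.5
```

It slides freely now. I'm making the last 8 mm, then setting the wedge flat.

```bash
python3 -m crank '[[2,0,0,0,0,0],[4,0,0,0,0,0],[6,0,0,0,0,0],[8,0,0,0,0,0],[8,0,-1,0,0.25,0],[8,0,-1.5,0,0.5,0],[8,0,-1.5,0,0.5,0],[8,0,-1.5,0,0.5,0],[8,0,-1.5,0,0.5,0]]'; python3 - <<'E'
from h import *
c=cap("side");t=cap("wrist");s=arm.get_state();print(s["eef_pos"],s["tool_rot"],s["force"],s["joint_vel"])
cv2.imwrite("pics/s8c.png",np.hstack([cv2.resize(c["frame"][180:260,230:326],(400,333),interpolation=cv2.INTER_CUBIC),cv2.resize(t["frame"][60:360,100:460],(400,333))])[:,:,::-1])
E
```

```text
t: 14.35
eef_pos: [0.5046, -0.0056, 0.0219]
tool_rot: [1.0, -0.016, 0.0, -0.0]
force: [-0.8, 0.7, -4.0]
finger_gap: 0.0194
gripper_force: 59.5
[ 0.50457803 -0.00560908  0.02188934] [ 9.99874674e-01 -1.58255264e-02  4.33651267e-04 -2.09201657e-05] [-0.43000071  0.50118178 -3.53072537] [-1.31614178e-03 -2.20912912e-03 -7.41813855e-05  2.44919368e-04
 -1.65733200e-03  1.45277250e-04]
```

View pics/s8c.png

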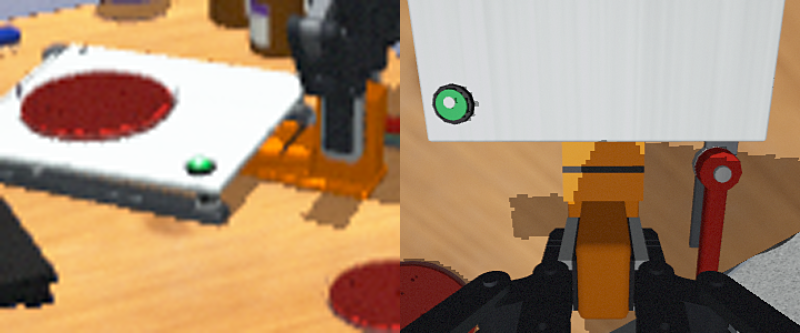

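The edge (row 140) now sits between the black lines: the 96 mm line shows at row 170 and the 74 mm line is hidden. The plate is off its rests, and dish and lever are in place. A slight lowering will make sure the wedge sits on the desk.

```bash
python3 -m crank '[[0,0,-0.5,0,0,0],[0,0,-0.7,0,0,0],[0,0,-0.7,0,0,0],[0,0,-0.7,0,0,0],[0,0,-0.7,0,0,0]]'; python3 - <<'E'
from h import *
import pickle
from m import mask
a,b=pickle.load(open("c0.pkl","rb"));c=cap("side")
for q in (b,c):
    m,s=mask(q,(40,120,50),(85,255,255),(270,210,290,235));ys,xs=np.nonzero(m);print("green button",xs.mean(),ys.mean(),len(xs))
    m,s=mask(q,(0,150,40),(8,255,200),(230,190,280,216));ys,xs=np.nonzero(m);print("dish",xs.mean(),ys.mean())
E
```

```text
t: 14.95
eef_pos: [0.5046, -0.0056, 0.0215]
tool_rot: [1.0, -0.016, 0.001, -0.0]
force: [-0.0, 1.1, 6.6]
finger_gap: 0.0195
gripper_force: 60.6
green button 277.5833333333333 221.66666666666666 12
dish 252.69212962962962 205.49074074074073
green button 277.5833333333333 219.75 12
dish 252.45631067961165 204.91504854368932
```

```bash
python3 -c "
from rig import arm
print(arm.sign_off())"
```

```text
the job is handed in; nothing more can be done
None
```

The job is handed in, result not reported: the latch measured square (about 90°), the plate's front edge is about 3 mm up between the wedge's black lines, the wedge is still gripped on the desk, and the dish showed no visible shift; the wedge jammed once on the way in (35 N push, 46 N down) and slid freely after I backed off.

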